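# Shim the worn foot of a display riser

## Task

The marble riser under the alarm clock rocks because its front right foot is worn short. Take the wooden taper shim and slide it gently, thin end first, under that foot until you feel it just bite (a few newtons), so that it carries load there but neither lifts the riser off its other feet nor shoves it out of its place, and leave it lying flat there. Then press on the riser's corner over that foot, firmly but with care (about 10 N), to prove that the shim takes the load, and let go; do not disturb the clock or the other things.

Things in the scene. Friction and masses are not known exactly. Their poses are not given: they have to be found in the camera images.
- riser: Two-tier white marble riser, 5 kg, loose. Origin on the table at the centre of its footprint; x to its back (away from the robot), y to its left, z up. Lower slab 200 (x) by 220 (y) mm, underside 22 and top 44 mm above the table; rear step from x = +8 to +100 mm, top at 90 mm. It stands on four round brass feet, 30 mm in diameter, centred at x = +-74, y = +-84 mm; the one at -74, -84 is worn.
- worn_corner (a point): Point on top of the riser's lower slab, 44 mm above the table, straight above the centre of the worn front right foot, 26 mm in from the slab's front and right edges: press here. Axes as riser. The foot's underside hangs 4 to 8 mm above the table, unknown and different each time. About 8 N of upward push under this foot is borne before the riser starts to tip off its rear left foot.
- shim: Tapered shim of pale hardwood, 140 mm long, 26 mm wide, 30 g, lying flat. Origin on its underside, half-way along; x along it to the thin end, z up. From x = -70 to -30 mm it is 12 mm thick (to hold); then it tapers evenly, 1 in 10, to 2 mm at x = +70. It meets a foot at 4 mm when about 20 mm has gone past the foot's near edge, at 8 mm about 60 mm. Friction about 0.6 with brass and table.
- shim_grip (a point): Centre of the shim's thick holding end: 20 mm from its blunt end, 6 mm above its underside; grasp here across the 26 mm width. Axes as shim.
- alarm_clock: White twin-bell alarm clock, 61 x 98 x 135 mm, loose on the riser's rear step; origin at the centre of its underside.
- polish_tin: Bystander: flat round green tin, 72 mm in diameter, 24 mm high, to the left of the riser; origin at the centre of its underside.
- brass_weight: Bystander: brass scale weight with a knob, 34 mm in diameter, 52 mm high, to the right of the riser; origin at the centre of its underside.
- magnifier: Bystander: hand magnifier, 71 x 166 x 17 mm, lying at the left; origin at the centre of its underside.
Mind the look-alikes: they are no part of the job. Of the things that look like the shim, the largest one is meant.

How it is judged:
By the outcome, as a careful person would: the job done as asked, in the order asked, and still so for the second after the job is handed in, with the robot touching nothing.
It also fails if it takes over 59 s, if anything falls off the work surface, if the arm or the gripper's body presses on something with over 40 N, if the wrist force passes 120 N, or if a joint passes its speed limit or range.

## Robot

A 6-joint arm with a two-finger parallel gripper is mounted at the origin on a cart in front of the work surface, level with it; the furniture and walls round the work are solid. World frame = base frame: x ahead of the robot, y to its left, z up, the work surface at z = 0. Lengths are in mm, angles in degrees, forces in N, time in s.
With the tool pointing down it reaches from about 350 to 850 mm from the base axis. Payload 8.1 kg.
Tool frame: the origin (TCP) lies at the very end of the fingers, on their centre line; the grasp point (between the pads) lies 19 mm behind it; x points along the fingers, y is the direction in which the jaws open and shut, and the axes are right-handed (so a half turn about x gives the same grasp; the last joint's range is limited). The gripper opens to 85 mm and grips with 20 to 120 N. Pads are 22 mm wide; open, the fingers measure 114 mm over their backs; the gripper's body (76 mm by 85 mm) begins 54 mm behind the grasp point. The pads swing forward as they close: fully open they stand 13 mm farther back than shut.
Start: joints at [-78.518, 7.471, 85.268, -0, 87.261, -4.893], TCP at [169.175, -575.661, 231.292] pointing down, gripper open.
Joint ranges: [-169.43, 169.43], [-51.17, 129.36], [1.28, 143.12], [-76.62, 256.62], [0, 156.53], [-152.29, 152.29]. Speed limits (degrees/s): [136.94, 136.94, 159.86, 180, 180, 180].

## Interface

Orientations are given as [roll, pitch, yaw] about the fixed x, y, z axes, in that order (R = Rz(yaw) Ry(pitch) Rx(roll)).
In Python, from bench import sensors, snapshot, r gives the robot as it stands. The module is installed in compiled form; this text tells all that it offers.
- The arm moves only by the tool drive_tool, never from a script. Its argument "moves" is one flat list of numbers, 6 for each row, row after row: the shift along the tool's x, y, z in cm, then the turn, a rotation vector about the tool's x, y, z in degrees. In form: [tx, ty, tz, wx, wy, wz, tx, ty, tz, wx, wy, wz, ...]. A call has 1 to 20 rows; each row shifts and turns the commanded pose from where the row before left it, along the tool's axes as they then stand; what a row does not reach is not made up. A row lasts 1/12 s, in which the tool goes at most 41.7 mm and 7.16 degrees, less where a joint would pass 70% of its speed; a pose out of reach is approached as far as the arm can. A call with a gripper value outside its range is refused whole. "hand" is the finger opening in cm, from 0 to 8.54, set as the call begins (left out, the last holds). The fingers move at their own pace and stop on an object; "grip_force" is the grip in N (left out, the last holds). Time passes only in rows, so rows that do not move let the fingers close. It gives the time, the measured TCP pose, the force and the opening at its end, in the units of the state.
- sensors.sense(): the state, without advancing time (a new reading comes with each control period).
- snapshot(name): name is "side" or "top" or "wrist"; returns a dict with "image" (400x640x3 uint8, red, green, blue), "z_map" (400x640 float32, mm along the optical axis (not along the pixel's ray), 0 where there is no reading), "camera_matrix" (3x3 intrinsics, pixels), "eye" and "orientation" of the camera in the world; the wrist camera has in their place "mount" (4x4, takes a point from camera to tool coordinates, whose origin is the TCP and whose axes are the tool frame's). Camera axes: x right, y down, z forward; pixel columns grow to the right and rows downward; lengths in mm; the calibration is good to about 2 mm. A picture is of the moment at which its call begins: read the wrist's pose just before it.
- r.hand_in(): hands the job in, once; it reports no verdict.
The state is a dict: "time": time; "joint_pos": joint angles; "qd": joint speeds; "joint_efforts": joint torques, N m; "tool_pos": TCP position; "tcp_rot": TCP orientation; "ft_force": force on the tool from outside, world axes, zero at the start; "wrist_torque": the same for the moment, N m; "finger_gap": finger opening in mm.
Only numpy, scipy, OpenCV 4.12 (cv2) and the standard library are available. Lean on these libraries where they do the work, as an engineer would, in place of code of your own. Each camera call takes 0.05 s, during which the arm holds its last target.

## Working session

There is one attempt and no reset: what is moved stays moved. The work goes in short steps, Python scripts to look and compute and a tool call to move; the robot and the scene stay as the last step left them, time stands still between calls to the robot, and variables do not carry over. Pictures are saved under pics/ and viewed, and the job is handed in when it is done.

Besides the shell and the picture viewer there is one more tool, called after "Call:" by a JSON object that holds its "api" and its "payload". drive_tool: Moves the arm, as the interface text tells. Its arguments: {"type":"object","properties":{"moves":{"type":"array","items":{"type":"number"}},"hand":{"type":"number"},"grip_force":{"type":"number"}},"required":["moves"]}

```bash
mkdir -p pics; ls
cat > h.py <<'E'
import numpy as np, cv2, pickle
from bench import sensors, snapshot, r
from scipy.spatial.transform import Rotation as R
def snap(n,tag):
    s0=sensors.sense(); s=snapshot(n); s['state']=s0
    pickle.dump(s,open(f'pics/{tag}.pkl','wb')); cv2.imwrite(f'pics/{tag}.png',s['image'][:,:,::-1]); return s
E
python3 - <<'E'
from h import *
s=sensors.sense(); print(s)
for n in('top','side','wrist'):
    a=snap(n,n+'0'); print(n,a['camera_matrix'].tolist(),a.get('eye'),a.get('orientation'),a.get('mount'))
E
```

```text
pics
{'time': 0.0, 'joint_pos': array([-7.85186594e+01,  7.51389831e+00,  8.53298529e+01, -6.83937356e-04,
        8.72616430e+01, -4.89175657e+00]), 'qd': array([-0.02130138,  0.08345242, -0.0334874 ,  0.04596804, -0.00473694,
       -0.05084839]), 'joint_efforts': array([ 1.62319713e-03, -5.69383693e+01, -5.00551951e+01,  4.84117186e-05,
        1.47415360e-02,  5.82751136e-05]), 'tool_pos': array([ 169.05455454, -575.11552595,  230.25154787]), 'tcp_rot': array([-94.52040863,  89.89460353, 101.85272183]), 'ft_force': array([ 0.23300264, -0.06509946,  0.2221261 ]), 'wrist_torque': array([0.00963634, 0.04106464, 0.00876511]), 'finger_gap': 85.76005484448785}
top [[380.0322170892513, 0.0, 316.659402233979], [0.0, 380.0322170892513, 202.03865891457855], [0.0, 0.0, 1.0]] [ 290.46864596    3.17939759 1370.65901956] [-169.28021147   -1.58655052  -90.03918406] None
side [[475.4644872414118, 0.0, 320.5222000878154], [0.0, 475.4644872414118, 203.40879421750915], [0.0, 0.0, 1.0]] [    8.66093477 -1268.16295506   760.07340141] [-117.08680868   -1.36788371  -22.14164677] None
wrist [[290.75437360391635, 0.0, 316.19353531547415], [0.0, 290.75437360391635, 207.2089770845149], [0.0, 0.0, 1.0]] None None [[-3.12659315e-05 -3.15312338e-01  9.48987950e-01 -1.42490659e+02]
 [ 9.99999968e-01 -2.49075009e-04 -4.98114786e-05  1.98935250e+00]
 [ 2.52075356e-04  9.48987917e-01  3.15312336e-01 -8.17448549e+01]
 [ 0.00000000e+00  0.00000000e+00  0.00000000e+00  1.00000000e+00]]
```

View pics/top0.png

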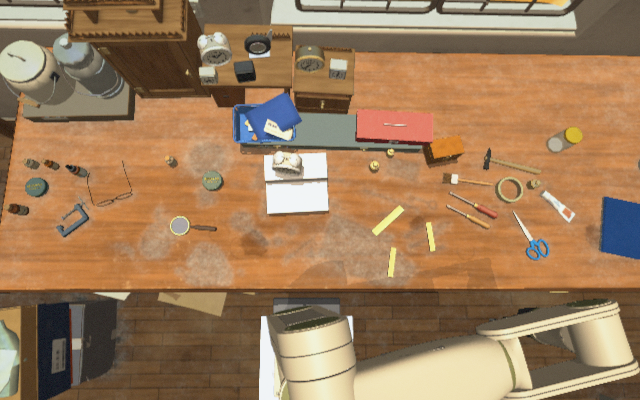

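View pics/side0.png

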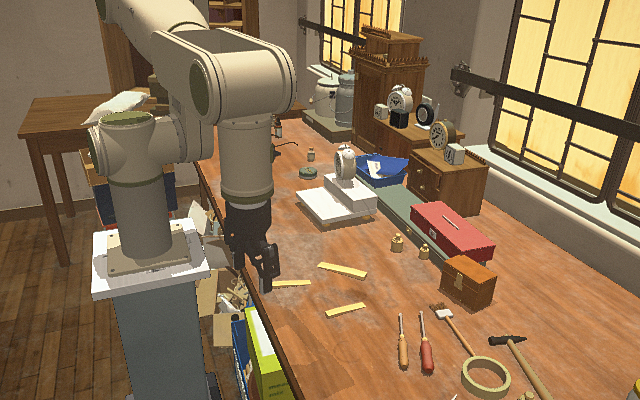

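View pics/wrist0.png

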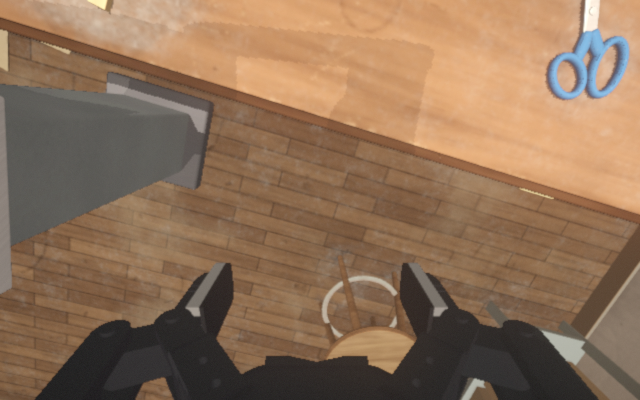

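Shim candidates in the top view are the pale sticks at (388,220), which looks largest, (431,236) and (392,262). I'll measure all three, and the riser.

```bash
cat >> h.py <<'E'
def world_T(s):
    if 'eye' in s and s['eye'] is not None:
        return R.from_euler('xyz',s['orientation'],degrees=True).as_matrix(), np.array(s['eye'])
    st=s['state']; Rt=R.from_euler('xyz',st['tcp_rot'],degrees=True).as_matrix()
    M=s['mount']; return Rt@M[:3,:3], Rt@M[:3,3]+st['tool_pos']
def ray(s,uv,z):
    Rc,o=world_T(s); uv=np.atleast_2d(uv).astype(float)
    d=np.c_[uv,np.ones(len(uv))]@np.linalg.inv(s['camera_matrix']).T@Rc.T
    return o+d*((z-o[2])/d[:,2])[:,None]
def cloud(s,mask=None):
    Rc,o=world_T(s); z=s['z_map']; v,u=np.nonzero((z>0)&(True if mask is None else mask))
    d=np.c_[u,v,np.ones(len(u))]@np.linalg.inv(s['camera_matrix']).T
    return (d*z[v,u][:,None])@Rc.T+o,u,v
E
python3 - <<'E'
from h import *
for n in('top','side'):
    s=pickle.load(open(f'pics/{n}0.pkl','rb'))
    hsv=cv2.cvtColor(s['image'],cv2.COLOR_RGB2HSV)
    m=cv2.inRange(hsv,(18,70,170),(34,255,255))
    c,_=cv2.findContours(m,cv2.RETR_EXTERNAL,cv2.CHAIN_APPROX_NONE)
    for k in c:
        if cv2.contourArea(k)<60: continue
        w=ray(s,k[:,0],6)[:,:2].astype(np.float32); rc=cv2.minAreaRect(w)
        if not(200<rc[0][0]<900 and -600<rc[0][1]<200): continue
        print(n,k[:,0].mean(0).round(),'area',cv2.contourArea(k),np.round(rc[0],1),np.round(rc[1],1),round(rc[2],1))
        mm=np.zeros(m.shape,np.uint8); cv2.drawContours(mm,[k],-1,255,-1)
        P,u,v=cloud(s,mm>0); 
        b=cv2.boxPoints(rc); e=[b[1]-b[0],b[2]-b[1]]; e=max(e,key=np.linalg.norm); e=e/np.linalg.norm(e)
        t=(P[:,:2]-np.array(rc[0]))@e
        print(' dir',e.round(3),[(int(a),round(float(np.median(P[(t>a)&(t<a+20),2])),1)) for a in range(-80,80,20) if ((t>a)&(t<a+20)).sum()>3])
s=pickle.load(open('pics/top0.pkl','rb'))
im=s['image']; cv2.imwrite('pics/crop_top.png',cv2.resize(im[130:290,230:460][:,:,::-1],None,fx=3.4,fy=3.4,interpolation=cv2.INTER_CUBIC))
P,u,v=cloud(s)
# riser
for lo,hi in((38,50),(84,96)):
    q=(P[:,2]>lo)&(P[:,2]<hi)&(u>255)&(u<340)&(v>140)&(v<225)
    m=np.zeros((400,640),np.uint8); m[v[q],u[q]]=255
    print(lo,q.sum(),P[q].min(0).round(),P[q].max(0).round(),np.round(np.median(P[q,2]),1), cv2.minAreaRect(P[q,:2].astype(np.float32)))
q=(abs(P[:,2])<30)&(v>150)&(v<280)&(u>100)&(u<600); print('table z',np.percentile(P[q,2],[5,50,95]))
E
```

```text
top [392. 262.] area 155.5 [ 333.3 -303.3] [ 22.9 107.4] 81.8
 dir [ 0.99  -0.142] [(-60, 7.0), (-40, 7.5), (-20, 6.0), (0, 4.7), (20, 3.0), (40, 1.5)]
top [431. 237.] area 140.5 [ 424.4 -447.7] [106.6  21.8] 6.3
 dir [0.994 0.109] [(-60, 7.9), (-40, 7.3), (-20, 7.0), (0, 3.6), (20, 1.6), (40, -0.2)]
top [387. 220.] area 276.5 [ 483.7 -293.4] [ 29.2 146.1] 41.5
 dir [ 0.663 -0.749] [(-80, 1.7), (-60, 2.5), (-40, 4.9), (-20, 5.7), (0, 8.9), (20, 10.2), (40, 10.6), (60, 8.8)]
side [259. 342.] area 546.5 [ 204.8 -470.7] [212.9  42.3] 87.6
 dir [0.042 0.999] []
side [345. 308.] area 174.5 [ 426.8 -448.9] [ 20.5 101.2] 89.7
 dir [ 1.    -0.005] [(-60, 9.1), (-40, 9.0), (-20, 8.1), (0, 5.9), (20, 3.5), (40, 2.1)]
side [240. 293.] area 100.5 [ 202.2 -307.2] [ 44.5 105.9] 7.1
 dir [ 0.124 -0.992] []
side [291. 282.] area 136.5 [ 336.5 -304.9] [21.7 99.6] 69.7
 dir [ 0.938 -0.347] [(-60, 8.1), (-40, 9.2), (-20, 7.4), (0, 5.3), (20, 3.3), (40, 1.8)]
side [342. 269.] area 216.0 [ 486.  -293.4] [ 29.5 136.2] 49.5
 dir [ 0.761 -0.649] [(-80, 2.5), (-60, 3.9), (-40, 5.5), (-20, 7.8), (0, 9.5), (20, 12.0), (40, 11.8), (60, 11.8)]
38 2136 [ 502. -116.   38.] [771. 188.  50.] 43.7 ((637.3342895507812, 29.397308349609375), (262.9996337890625, 304.087646484375), 2.961444616317749)
84 1042 [607. -69.  84.] [753. 181.  96.] 89.2 ((684.01123046875, 56.135154724121094), (144.79141235351562, 243.00784301757812), 3.089789628982544)
table z [-5.54043978 -0.63751199  6.80775868]
```

View pics/crop_top.png

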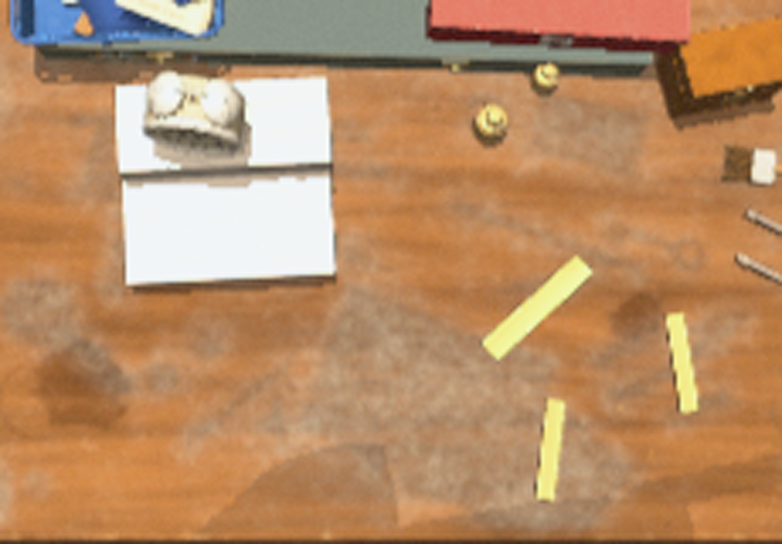

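Run:
```python
from h import *
s=pickle.load(open('pics/top0.pkl','rb'))
print(R.from_euler('xyz',s['state']['tcp_rot'],degrees=True).as_matrix().round(3))
hsv=cv2.cvtColor(s['image'],cv2.COLOR_RGB2HSV)
m=cv2.inRange(hsv,(0,0,215),(180,45,255)); P,u,v=cloud(s)
mm=np.zeros_like(m); q=(P[:,2]>34)&(P[:,2]<54)&(u>258)&(u<335)&(v>172)&(v<222); mm[v[q],u[q]]=255
mm&=m; mm=cv2.morphologyEx(mm,cv2.MORPH_OPEN,np.ones((3,3)))
c,_=cv2.findContours(mm,cv2.RETR_EXTERNAL,cv2.CHAIN_APPROX_NONE); k=max(c,key=cv2.contourArea)
w=ray(s,k[:,0],44)[:,:2].astype(np.float32); rc=cv2.minAreaRect(w); print(rc,cv2.boxPoints(rc).round(1).tolist(),cv2.boundingRect(k))
# side view
s=pickle.load(open('pics/side0.pkl','rb'))
cv2.imwrite('pics/crop_side.png',cv2.resize(s['image'][130:310,240:460][:,:,::-1],None,fx=3.3,fy=3.3,interpolation=cv2.INTER_CUBIC))
```

```text
[[-0.     0.282 -0.959]
 [ 0.002 -0.959 -0.282]
 [-1.    -0.002 -0.   ]]
((559.4547729492188, 37.234947204589844), (104.47305297851562, 216.384521484375), 3.1978046894073486) [[501.29998779296875, 142.3000030517578], [513.2999877929688, -73.69999694824219], [617.5999755859375, -67.9000015258789], [605.5999755859375, 148.1999969482422]] (266, 182, 62, 31)
```

View pics/crop_side.png

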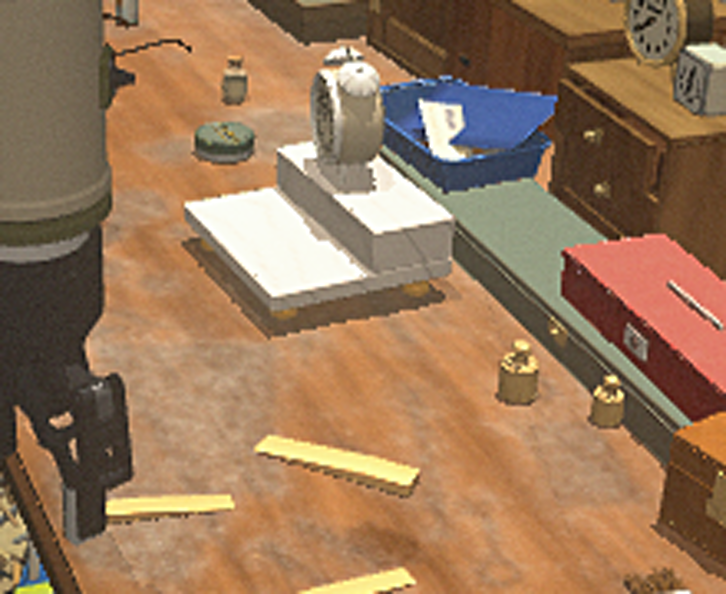

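```bash
cat >> h.py <<'E'
def plan(p,psi):
    st=sensors.sense(); Rt=R.from_euler('xyz',st['tcp_rot'],degrees=True).as_matrix()
    a=np.radians(psi); y=np.array([np.cos(a),np.sin(a),0]); x=np.array([0,0,-1.]); T=np.c_[x,y,np.cross(x,y)]
    print('t',round(st['time'],2),'pos',st['tool_pos'].round(1),'psi',np.degrees(np.arctan2(Rt[1,1],Rt[0,1])).round(2),'F',st['ft_force'].round(2),'gap',round(st['finger_gap'],1),'j',st['joint_pos'].round(0))
    print('  shift cm (tool now)',(Rt.T@(np.array(p)-st['tool_pos'])/10).round(3),' turn deg',np.degrees(R.from_matrix(Rt.T@T).as_rotvec()).round(2))
E
python3 -c "
from h import *
plan([500,-315,150],41.5)"
```

```text
t 0.15 pos [ 169.1 -575.2  230.5] psi -73.62 F [0.12 0.51 0.67] gap 85.5 j [-79.   8.  85.  -0.  87.  -5.]
  shift cm (tool now) [  8.072 -15.624 -39.086]  turn deg [-1.1512e+02 -9.0000e-02  5.0000e-02]
```

Call:
{"api": "drive_tool", "payload": {"moves": [0.67, -1.3, -3.26, 0, 0, 0, 0.67, -1.3, -3.26, 0, 0, 0, 0.67, -1.3, -3.26, 0, 0, 0, 0.67, -1.3, -3.26, 0, 0, 0, 0.67, -1.3, -3.26, 0, 0, 0, 0.67, -1.3, -3.26, 0, 0, 0, 0.67, -1.3, -3.26, 0, 0, 0, 0.67, -1.3, -3.26, 0, 0, 0, 0.67, -1.3, -3.26, 0, 0, 0, 0.67, -1.3, -3.26, 0, 0, 0, 0.67, -1.3, -3.26, 0, 0, 0, 0.67, -1.3, -3.26, 0, 0, 0, 0, 0, 0, -7, 0, 0, 0, 0, 0, -7, 0, 0, 0, 0, 0, -7, 0, 0, 0, 0, 0, -7, 0, 0, 0, 0, 0, -7, 0, 0, 0, 0, 0, -7, 0, 0, 0, 0, 0, -7, 0, 0, 0, 0, 0, -7, 0, 0], "hand": 6, "grip_force": 30}}

```text
time: 1.82
tool_pos: [500.3, -315.5, 150.4]
tcp_rot: [-110.6, 90.0, 142.2]
ft_force: [0.1, 1.3, -0.2]
finger_gap: 60.1
```

Call:
{"api": "drive_tool", "payload": {"moves": [0, 0, 0, -7, 0, 0, 0, 0, 0, -7, 0, 0, 0, 0, 0, -7, 0, 0, 0, 0, 0, -7, 0, 0, 0, 0, 0, -7, 0, 0, 0, 0, 0, -7, 0, 0, 0, 0, 0, -7, 0, 0, 0, 0, 0, -7, 0, 0, 0, 0, 0, -3, 0, 0, 0, 0, 0, 0, 0, 0, 0, 0, 0, 0, 0, 0]}}

```text
time: 2.73
tool_pos: [500.3, -315.5, 150.6]
tcp_rot: [-168.1, 90.0, 143.1]
ft_force: [0.8, -0.2, -0.3]
finger_gap: 60.1
```

```bash
python3 -c "
from h import *
plan([500,-315,150],41.5)
s=snap('wrist','w1')
plan([500,-315,150],41.5)
"
```

```text
t 2.73 pos [ 500.3 -315.5  150.6] psi 41.25 F [ 0.82 -0.18 -0.3 ] gap 60.1 j [-37.   9.  92.  -0.  79. -78.]
  shift cm (tool now) [ 0.057  0.011 -0.063]  turn deg [-0.25 -0.03  0.01]
t 2.78 pos [ 500.4 -315.6  150.6] psi 41.24 F [-0.32 -0.22 -0.94] gap 60.1 j [-37.   9.  92.   0.  79. -78.]
  shift cm (tool now) [ 0.064  0.011 -0.071]  turn deg [-0.26 -0.03  0.01]
```

View pics/w1.png

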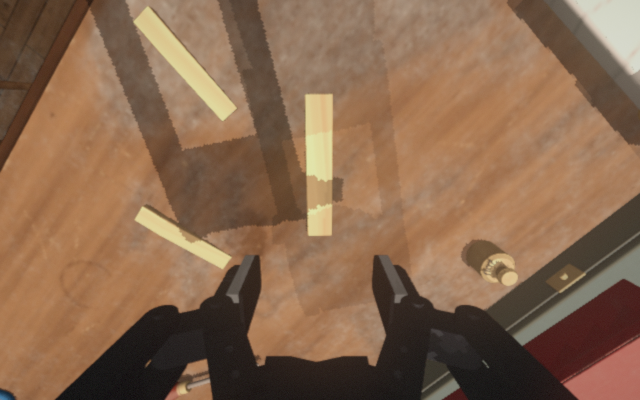

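The close view confirms the choice. The stick at (319,165) is the longest and widest, lined up with the jaws, with its lower end (319,236) nearest the fingers. The two shorter ones are at (185,63) and (183,238). Next I refine its pose.

Run:
```python
from h import *
s=pickle.load(open('pics/w1.pkl','rb'))
hsv=cv2.cvtColor(s['image'],cv2.COLOR_RGB2HSV)
m=cv2.inRange(hsv,(18,60,90),(34,255,255)); m[:,:290]=0;m[:,350:]=0
c,_=cv2.findContours(m,cv2.RETR_EXTERNAL,cv2.CHAIN_APPROX_NONE); k=max(c,key=cv2.contourArea)
print(cv2.boundingRect(k),cv2.minAreaRect(k))
w=ray(s,k[:,0],8)[:,:2].astype(np.float32); rc=cv2.minAreaRect(w); print(rc)
mm=np.zeros_like(m);cv2.drawContours(mm,[k],-1,255,-1); P,u,v=cloud(s,mm>0)
for a in range(95,237,20):
    q=(v>=a)&(v<a+20); print(a,P[q].mean(0).round(1), 'mid', ((P[q,0].min()+P[q,0].max())/2).round(1))
```

```text
(305, 93, 28, 90) ((318.5, 137.5), (89.0, 27.0), 90.0)
((467.0496520996094, -274.69989013671875), (26.040359497070312, 83.60322570800781), 42.217132568359375)
95 [ 446.1 -250.7    2.8] mid 446.2
115 [ 457.9 -264.4    4.5] mid 458.2
135 [ 470.5 -278.1    6.4] mid 470.5
155 [ 483.2 -292.4    8.3] mid 483.4
175 [ 493.9 -300.     9.6] mid 491.9<stdin>:10: RuntimeWarning: Mean of empty slice.
  ret = um.true_divide(
Traceback (most recent call last):
ValueError: zero-size array to reduction operation minimum which has no identity
```

Run:
```python
from h import *
s=pickle.load(open('pics/w1.pkl','rb'))
a=ray(s,[319,93.5],2)[0]; b=ray(s,[319.5,236],12)[0]; d=a-b
L=np.hypot(*d[:2]);e=d[:2]/L; print(a.round(1),b.round(1),L, np.degrees(np.arctan2(e[1],e[0])), 'grip',b[:2]+20*e)
for v in(110,225):
  z=3 if v==110 else 12; print(ray(s,[305,v],z).round(1),ray(s,[333,v],z).round(1))
g=b[:2]+20*e; plan([g[0],g[1],150],np.degrees(np.arctan2(e[1],e[0]))-90)
```

```text
[ 440.  -243.2    2. ] [ 533.3 -348.2   12. ] 140.47711726796118 131.59022115810734 grip [ 520.01604013 -333.26737511]
[[ 439.7 -262.9    3. ]] [[ 459.7 -245.4    3. ]]
[[ 513.7 -348.8   12. ]] [[ 535.6 -329.6   12. ]]
t 2.78 pos [ 500.4 -315.6  150.6] psi 41.24 F [-0.32 -0.22 -0.94] gap 60.1 j [-37.   9.  92.   0.  79. -78.]
  shift cm (tool now) [0.063 0.312 2.622]  turn deg [-0.35 -0.03  0.01]
```

Call:
{"api": "drive_tool", "payload": {"moves": [0, 0.3, 2.5, 0, 0, 0, 3, 0, 0, 0, 0, 0, 3, 0, 0, 0, 0, 0, 3, 0, 0, 0, 0, 0, 2, 0, 0, 0, 0, 0, 0, 0, 0, 0, 0, 0, 0, 0, 0, 0, 0, 0], "hand": 4.6}}

```text
time: 3.37
tool_pos: [518.2, -331.7, 39.6]
tcp_rot: [-169.3, 89.8, 142.0]
ft_force: [0.1, 0.2, 0.4]
finger_gap: 45.9
```

```bash
python3 -c "
from h import *
plan([519,-332.3,1.5],41.6)
s=snap('wrist','w2')
"
```

```text
t 3.37 pos [ 518.2 -331.7   39.6] psi 41.3 F [0.05 0.24 0.42] gap 45.9 j [-37.  19.  92.   0.  69. -79.]
  shift cm (tool now) [3.81  0.018 0.111]  turn deg [-0.3  -0.19  0.04]
```

View pics/w2.png

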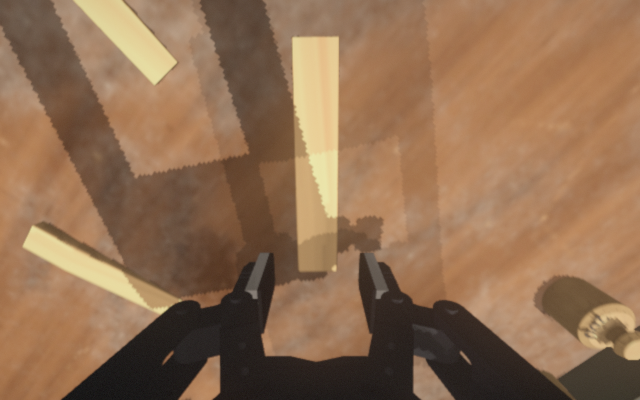

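The shim sits centred between the jaws, its blunt end at (317,271). I descend and close.

Call:
{"api": "drive_tool", "payload": {"moves": [1.5, 0, 0.1, 0, 0, 0, 1, 0, 0, 0, 0, 0, 0.6, 0, 0, 0, 0, 0, 0.3, 0, 0, 0, 0, 0, 0.2, 0, 0, 0, 0, 0, 0.1, 0, 0, 0, 0, 0, 0, 0, 0, 0, 0, 0]}}

```text
time: 4.0
tool_pos: [520.2, -333.3, 4.2]
tcp_rot: [13.3, 90.0, -35.4]
ft_force: [-0.8, -0.4, -0.1]
finger_gap: 46.5
```

Call:
{"api": "drive_tool", "payload": {"moves": [0, 0, 0, 0, 0, 0, 0, 0, 0, 0, 0, 0, 0, 0, 0, 0, 0, 0, 0, 0, 0, 0, 0, 0, 0, 0, 0, 0, 0, 0, 0, 0, 0, 0, 0, 0], "hand": 0, "grip_force": 30}}

```text
time: 4.5
tool_pos: [520.4, -333.6, 4.6]
tcp_rot: [12.6, 89.9, -36.0]
ft_force: [-0.7, -0.2, 5.2]
finger_gap: 24.7
```

```bash
python3 -c "
from h import *
plan([519,-332.3,1.5],41.6)
s=snap('wrist','w3')
"
```

```text
t 4.5 pos [ 520.4 -333.6    4.6] psi 41.37 F [-0.74 -0.23  5.22] gap 24.7 j [-37.  22.  93.   0.  65. -79.]
  shift cm (tool now) [ 0.307 -0.023 -0.189]  turn deg [-0.23  0.06 -0.01]
```

View pics/w3.png

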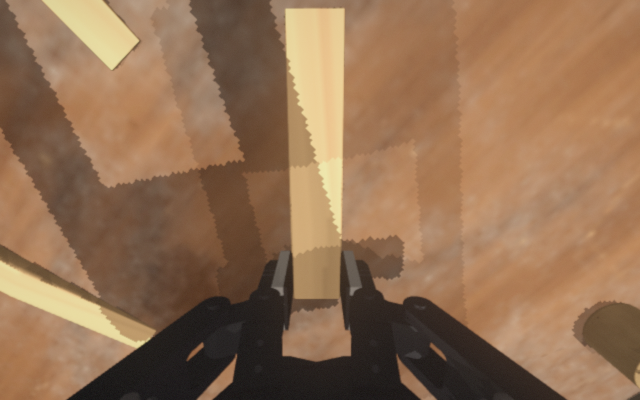

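Gripped, with a gap near 26. I lift it and measure again.

Call:
{"api": "drive_tool", "payload": {"moves": [-0.5, 0, 0, 0, 0, 0, -1, 0, 0, 0, 0, 0, -1.5, 0, 0, 0, 0, 0, 0, 0, 0, 0, 0, 0, 0, 0, 0, 0, 0, 0]}}

```text
time: 4.97
tool_pos: [520.9, -333.9, 35.3]
tcp_rot: [11.1, 89.8, -37.5]
ft_force: [-0.6, 0.5, -1.3]
finger_gap: 24.8
```

Run:
```python
from h import *
plan([519,-332.3,30],41.6)
s=snap('wrist','w4')
Rt=R.from_euler('xyz',s['state']['tcp_rot'],degrees=True).as_matrix()
# plane fit of shim top in tool frame
hsv=cv2.cvtColor(s['image'],cv2.COLOR_RGB2HSV)
m=cv2.inRange(hsv,(16,50,80),(34,255,255)); m[:,:270]=0;m[:,370:]=0
P,u,v=cloud(s,m>0); T=(P-s['state']['tool_pos'])@Rt
ok=abs(T[:,1])<14
for a in range(0,320,30):
    q=ok&(v>=a)&(v<a+30)
    if q.sum()>20: print(a,np.median(T[q],0).round(1),P[q,2].mean().round(1),u[q].min(),u[q].max())
```

```text
t 4.97 pos [ 520.9 -333.9   35.3] psi 41.37 F [-0.56  0.47 -1.25] gap 24.8 j [-37.  20.  92.  -0.  68. -79.]
  shift cm (tool now) [ 0.532 -0.033 -0.246]  turn deg [-0.23  0.15 -0.03]
0 [   2.4   -0.7 -116.6] 31.3 285 344
30 [   1.4   -0.7 -106.5] 33.7 286 344
60 [  0.1  -0.7 -94.3] 34.9 286 344
90 [ -1.1  -0.7 -81.7] 36.2 287 343
120 [ -2.5  -0.3 -68.5] 37.6 288 343
150 [ -3.9  -0.3 -54.5] 39.0 289 342
180 [ -5.3  -0.3 -39.9] 40.5 290 342
210 [ -6.8  -0.3 -24.7] 42.1 291 341
240 [-7.3 -0.3 -8.3] 42.6 291 344
270 [-7.3 -0.3  9.2] 42.7 293 339
```

View pics/w4.png

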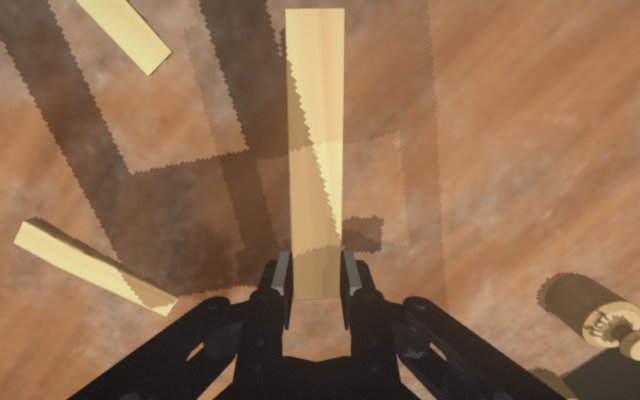

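Run:
```python
from h import *
s=pickle.load(open('pics/side0.pkl','rb'))
cv2.imwrite('pics/crop_side2.png',cv2.resize(s['image'][185:235,290:380][:,:,::-1],None,fx=8,fy=8,interpolation=cv2.INTER_NEAREST))
t=pickle.load(open('pics/top0.pkl','rb'))
cv2.imwrite('pics/crop_top2.png',cv2.resize(t['image'][145:220,258:338][:,:,::-1],None,fx=8,fy=8,interpolation=cv2.INTER_NEAREST))
w=pickle.load(open('pics/w4.pkl','rb'))
Rc,o=world_T(w);Rt=R.from_euler('xyz',w['state']['tcp_rot'],degrees=True).as_matrix()
for uv,zz in(([315,8.5],35.3-2.7),([316,299],42.6)):
    print((ray(w,uv,zz)-w['state']['tool_pos'])@Rt)
```

```text
[[   2.41030865   -0.68091421 -120.36704097]]
[[-7.21909187 -0.30927355 19.00196724]]
```

View pics/crop_side2.png

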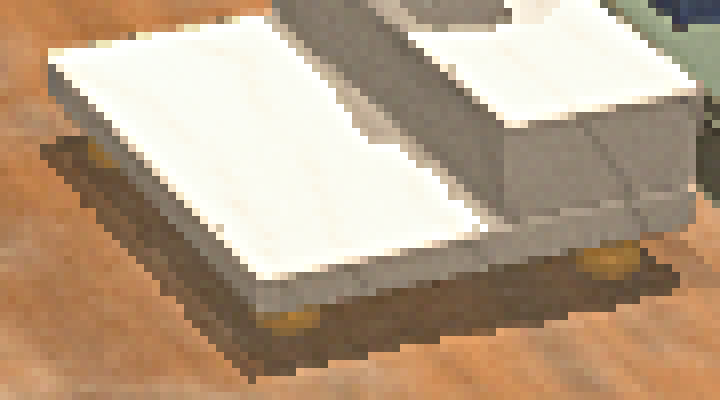

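View pics/crop_top2.png

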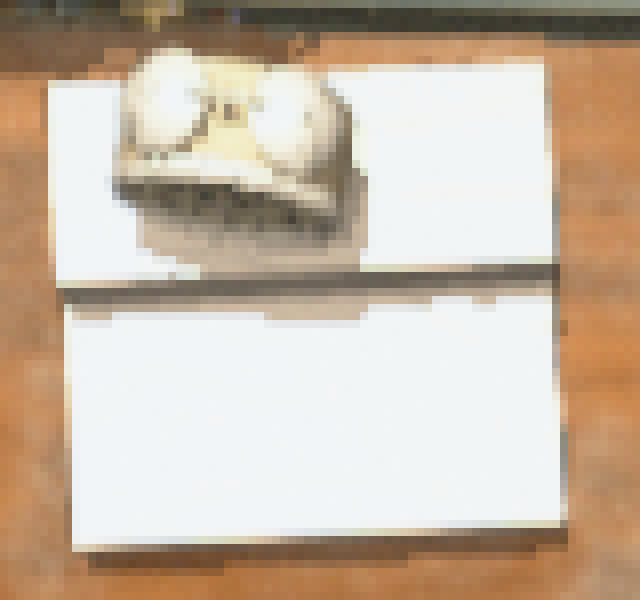

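Run:
```python
from h import *
t=pickle.load(open('pics/top0.pkl','rb'));s=pickle.load(open('pics/side0.pkl','rb'))
for nm,a,b in(('top',ray(t,[[266.5,213],[328.2,209.6]],44),None),('side',ray(s,[[295.75,191.2],[321.3,219.5]],44),None)):
    d=a[0]-a[1]; d=d[:2]; L=np.hypot(*d); y=d/L; x=np.array([y[1],-y[0]]); 
    print(nm,a.round(1).tolist(),L, 'yaw',np.degrees(np.arctan2(x[1],x[0])), 'foot',(a[1,:2]+26*x+26*y), 'foot from centre',((a[0]+a[1])[:2]/2+26*x-84*y))
f=ray(t,[[300.75-33.6,145+296/8-.5],[258+559/8-.5,145+266/8-.5],[258+48/8-.5,145+80/8-.5],[258+545/8-.5,145+62/8-.5]],[44,90,90,90]) if 0 else None
q=ray(t,[[258+65/8-.5,145+290/8-.5]],90);print(q)
q=ray(t,[[263.5,154.7],[325.6,152.5],[265,180.3],[327.4,178]],90);print(q.round(1))
# foot seen in side: bottom centre of worn foot and its extents
print('foot side', ray(s,[[322.3,224.6],[329.8,224.6],[326,226.2]],10).round(1))
for T in('w1',):
    pass
```

```text
top [[501.6, 143.0, 44.0], [514.6, -74.6, 44.0]] 218.03886263705277 yaw 3.4207024567584012 foot [539.00492969 -47.12930278] foot from centre [539.06343735 -48.10812442]
side [[506.2, 137.6, 44.0], [513.3, -79.8, 44.0]] 217.4826101469539 yaw 1.8652395865074625 foot [538.43753224 -52.92066696] foot from centre [538.47850128 -54.17869496]
[[607.02458873 143.86259681  90.        ]]
[[700.7 153.5  90. ]
 [710.6 -64.1  90. ]
 [608.6 146.1  90. ]
 [618.2 -69.9  90. ]]
foot side [[527.6 -55.4  10. ]
 [550.1 -63.5  10. ]
 [534.8 -68.9  10. ]]
```

```bash
python3 -c "
from h import *
plan([549,-236,25],3.0)"
```

```text
t 5.02 pos [ 520.2 -333.4   34.2] psi 41.38 F [-0.54  0.42 -0.57] gap 25.0 j [-37.  20.  92.  -0.  68. -79.]
  shift cm (tool now) [ 0.918  8.6   -5.404]  turn deg [ 3.838e+01  4.000e-02 -2.000e-02]
```

Call:
{"api": "drive_tool", "payload": {"moves": [0, 0, 0, 6.4, 0, 0, 0, 0, 0, 6.4, 0, 0, 0, 0, 0, 6.4, 0, 0, 0, 0, 0, 6.4, 0, 0, 0, 0, 0, 6.4, 0, 0, 0, 0, 0, 6.4, 0, 0, 0, 0, 0, 0, 0, 0, 0, 0, 0, 0, 0, 0]}}

```text
time: 5.68
tool_pos: [519.4, -332.8, 33.0]
tcp_rot: [-130.6, 89.9, 142.6]
ft_force: [-0.0, -0.6, -0.7]
finger_gap: 25.2
```

```bash
python3 -c "
from h import *
plan([549,-236,25],3.0)"
```

```text
t 5.68 pos [ 519.4 -332.8   33. ] psi 3.17 F [-0.01 -0.63 -0.74] gap 25.2 j [-37.  20.  92.  -0.  68. -41.]
  shift cm (tool now) [ 0.8    3.492 -9.503]  turn deg [ 0.17 -0.05  0.06]
```

Call:
{"api": "drive_tool", "payload": {"moves": [0.2, 0.87, -2.37, 0, 0, 0, 0.2, 0.87, -2.37, 0, 0, 0, 0.2, 0.87, -2.37, 0, 0, 0, 0.2, 0.87, -2.37, 0, 0, 0, 0, 0, 0, 0, 0, 0, 0, 0, 0, 0, 0, 0, 0, 0, 0, 0, 0, 0]}}

```text
time: 6.27
tool_pos: [549.7, -237.0, 25.7]
tcp_rot: [-54.2, 90.0, -141.0]
ft_force: [-0.3, 0.1, -0.1]
finger_gap: 25.1
```

```bash
python3 -c "
from h import *
plan([549,-236,4.7],3.0)
snap('wrist','w5');s=snap('side','s5');snap('top','t5')
cv2.imwrite('pics/s5c.png',cv2.resize(s['image'][150:290,250:450][:,:,::-1],None,fx=4,fy=4,interpolation=cv2.INTER_CUBIC))
plan([549,-236,4.7],3.0)"
```

```text
t 6.27 pos [ 549.7 -237.    25.7] psi 3.14 F [-0.34  0.07 -0.1 ] gap 25.1 j [-28.  18.  96.  -0.  66. -31.]
  shift cm (tool now) [ 2.103 -0.059 -0.099]  turn deg [0.14 0.01 0.02]
t 6.42 pos [ 549.6 -237.8   26. ] psi 2.97 F [ 0.01 -0.28 -0.06] gap 24.8 j [-28.  18.  96.  -0.  66. -31.]
  shift cm (tool now) [ 2.129 -0.051 -0.182]  turn deg [-0.03  0.02 -0.01]
```

View pics/w5.png

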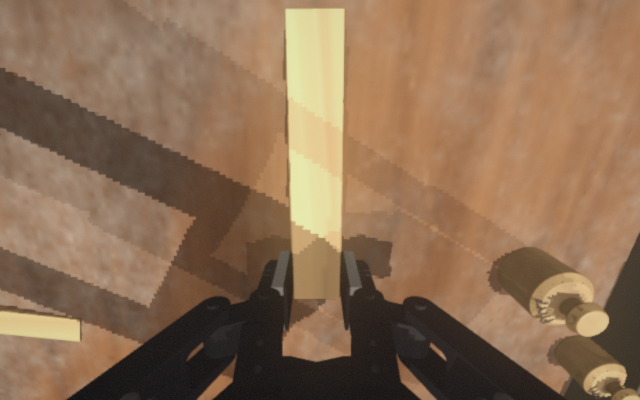

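View pics/s5c.png

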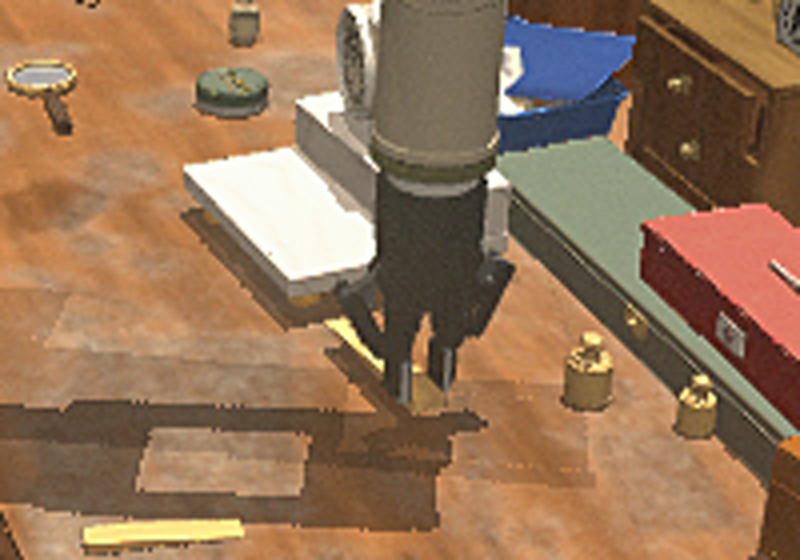

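View pics/t5.png

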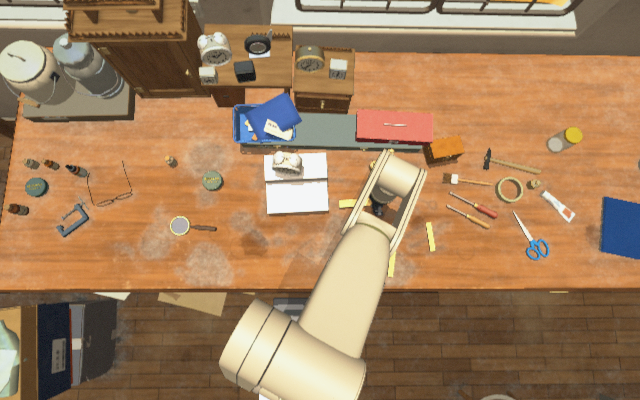

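Shim lined up, tip short of the slab. I check the alignment within the top view itself.

Run:
```python
from h import *
t=pickle.load(open('pics/t5.pkl','rb'))
hsv=cv2.cvtColor(t['image'],cv2.COLOR_RGB2HSV)
m=cv2.inRange(hsv,(18,70,150),(34,255,255)); 
mm=np.zeros_like(m); mm[190:215,335:372]=m[190:215,335:372]
v,u=np.nonzero(mm); print(u.min(),u.max())
for c in range(u.min(),u.max()+1,4):
    q=v[u==c]; z=24+ (c-u.min())*3.6/10
    print(c,q.min(),q.max(),ray(t,[c,(q.min()+q.max())/2],z).round(1))
cv2.imwrite('pics/t5c.png',cv2.resize(t['image'][170:230,300:400][:,:,::-1],None,fx=8,fy=8,interpolation=cv2.INTER_NEAREST))
```

```text
339 371
339 200 207 [[ 540.5 -115.    24. ]]
343 200 207 [[ 540.3 -129.3   25.4]]
347 199 206 [[ 543.7 -143.7   26.9]]
351 199 206 [[ 543.5 -158.    28.3]]
355 199 203 [[ 548.8 -172.4   29.8]]
359 197 214 [[ 532.1 -186.3   31.2]]
363 190 211 [[ 550.2 -200.9   32.6]]
367 191 213 [[ 544.5 -215.    34.1]]
371 190 191 [[ 586.6 -230.4   35.5]]
```

View pics/t5c.png

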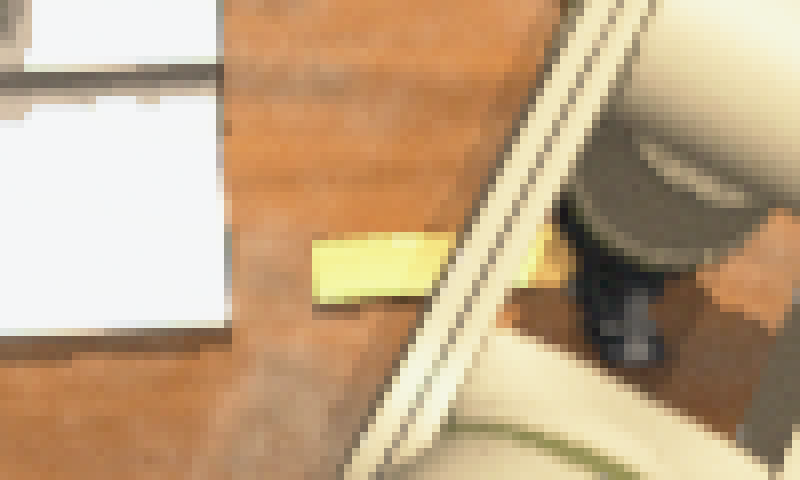

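Call:
{"api": "drive_tool", "payload": {"moves": [0.8, -0.05, 0, 0, 0, 0, 0.6, 0, 0, 0, 0, 0, 0.4, 0, 0, 0, 0, 0, 0.1, 0, 0, 0, 0, 0, 0, 0, 0, 0, 0, 0, 0, 0, 0, 0, 0, 0]}}

```text
time: 6.92
tool_pos: [549.1, -236.8, 6.6]
tcp_rot: [-120.8, 90.0, 152.2]
ft_force: [-0.2, 0.1, -0.4]
finger_gap: 24.8
```

Call:
{"api": "drive_tool", "payload": {"moves": [0.05, 0, 0, 0, 0, 0, 0.05, 0, 0, 0, 0, 0, 0, 0, 0, 0, 0, 0]}}

```text
time: 7.17
tool_pos: [549.5, -236.8, 6.1]
tcp_rot: [59.9, 90.0, -27.1]
ft_force: [0.3, -0.1, -1.3]
finger_gap: 24.7
```

```bash
python3 -c "
from h import *
plan([548.7,-236,4.7],3.0)"
```

```text
t 7.17 pos [ 549.5 -236.8    6.1] psi 2.98 F [ 0.26 -0.05 -1.25] gap 24.7 j [-28.  20.  96.   0.  64. -31.]
  shift cm (tool now) [ 0.138 -0.073 -0.087]  turn deg [-0.02  0.01 -0.02]
```

Call:
{"api": "drive_tool", "payload": {"moves": [0.05, 0, 0, 0, 0, 0, 0.05, 0, 0, 0, 0, 0, 0, 0, 0, 0, 0, 0]}}

```text
time: 7.42
tool_pos: [549.3, -236.7, 4.8]
tcp_rot: [-136.6, 90.0, 136.4]
ft_force: [0.2, -0.3, -0.2]
finger_gap: 25.2
```

Call:
{"api": "drive_tool", "payload": {"moves": [0.05, 0, 0, 0, 0, 0, 0, 0, 0, 0, 0, 0]}}

```text
time: 7.58
tool_pos: [549.3, -236.8, 4.6]
tcp_rot: [131.3, 90.0, 44.2]
ft_force: [-0.6, -0.0, 3.0]
finger_gap: 25.0
```

Call:
{"api": "drive_tool", "payload": {"moves": [0.05, 0, 0, 0, 0, 0, 0, 0, 0, 0, 0, 0]}}

```text
time: 7.75
tool_pos: [549.4, -236.8, 4.6]
tcp_rot: [-8.6, 90.0, -95.6]
ft_force: [-3.0, 2.1, 7.0]
finger_gap: 24.9
```

Call:
{"api": "drive_tool", "payload": {"moves": [-0.07, 0, 0, 0, 0, 0, 0, 0, -0.8, 0, 0, 0, 0, 0, -0.8, 0, 0, 0, 0, 0, -0.8, 0, 0, 0, 0, 0, 0, 0, 0, 0, 0, 0, 0, 0, 0, 0]}}

```text
time: 8.25
tool_pos: [548.1, -211.8, 4.6]
tcp_rot: [-167.6, 90.0, 105.4]
ft_force: [-0.3, 0.9, 0.9]
finger_gap: 24.8
```

Call:
{"api": "drive_tool", "payload": {"moves": [0, 0, -0.8, 0, 0, 0, 0, 0, -0.8, 0, 0, 0, 0, 0, -0.7, 0, 0, 0, 0, 0, -0.7, 0, 0, 0, 0, 0, 0, 0, 0, 0, 0, 0, 0, 0, 0, 0]}}

```text
time: 8.75
tool_pos: [546.5, -182.1, 4.6]
tcp_rot: [-156.6, 90.0, 116.4]
ft_force: [0.1, 1.7, 1.0]
finger_gap: 24.8
```

```bash
python3 -c "
from h import *
plan([545,-176,4.7],3.0)
s=snap('side','s6');t=snap('top','t6')
cv2.imwrite('pics/s6c.png',cv2.resize(s['image'][180:260,280:400][:,:,::-1],None,fx=6,fy=6,interpolation=cv2.INTER_CUBIC))
cv2.imwrite('pics/t6c.png',cv2.resize(t['image'][145:230,258:400][:,:,::-1],None,fx=5,fy=5,interpolation=cv2.INTER_NEAREST))
"
```

```text
t 8.75 pos [ 546.5 -182.1    4.6] psi 3.03 F [0.13 1.67 1.04] gap 24.8 j [-24.  17. 100.   0.  63. -27.]
  shift cm (tool now) [-0.012 -0.113 -0.615]  turn deg [ 0.03 -0.02  0.01]
```

View pics/s6c.png

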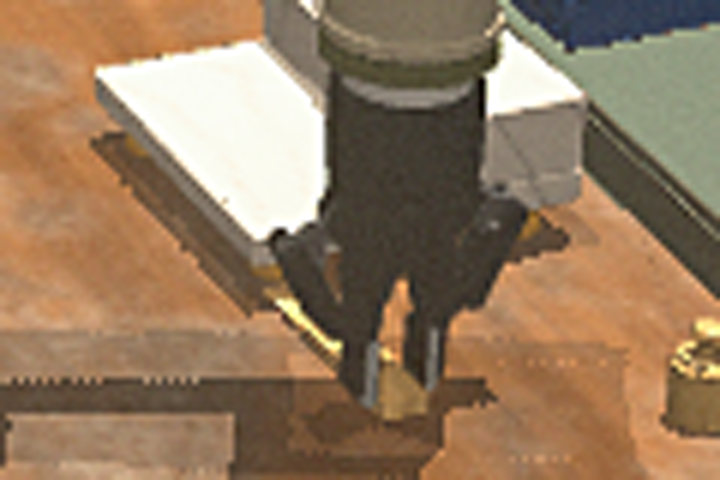

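View pics/t6c.png

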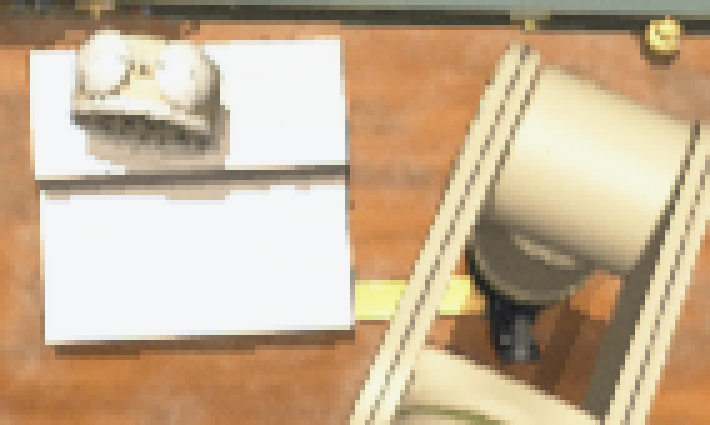

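Call:
{"api": "drive_tool", "payload": {"moves": [0, 0, -0.25, 0, 0, 0, 0, 0, -0.25, 0, 0, 0, 0, 0, -0.25, 0, 0, 0, 0, 0, -0.25, 0, 0, 0]}}

```text
time: 9.18
tool_pos: [545.9, -172.9, 4.6]
tcp_rot: [6.0, 90.0, -81.0]
ft_force: [-0.3, -1.1, 1.2]
finger_gap: 24.5
```

Call:
{"api": "drive_tool", "payload": {"moves": [0, 0, -0.2, 0, 0, 0, 0, 0, -0.2, 0, 0, 0]}}

```text
time: 9.35
tool_pos: [545.8, -168.6, 4.6]
tcp_rot: [179.4, 90.0, 92.4]
ft_force: [0.1, -1.2, 1.8]
finger_gap: 24.8
```

Call:
{"api": "drive_tool", "payload": {"moves": [0, 0, -0.2, 0, 0, 0, 0, 0, -0.2, 0, 0, 0]}}

```text
time: 9.52
tool_pos: [545.5, -164.7, 4.6]
tcp_rot: [-111.8, 90.0, 161.2]
ft_force: [0.3, -0.7, 0.1]
finger_gap: 25.1
```

Call:
{"api": "drive_tool", "payload": {"moves": [0, 0, -0.2, 0, 0, 0, 0, 0, -0.2, 0, 0, 0]}}

```text
time: 9.68
tool_pos: [545.3, -160.6, 4.6]
tcp_rot: [-144.7, 90.0, 128.2]
ft_force: [-0.4, -1.4, -0.2]
finger_gap: 25.3
```

Call:
{"api": "drive_tool", "payload": {"moves": [0, 0, -0.15, 0, 0, 0, 0, 0, -0.15, 0, 0, 0]}}

```text
time: 9.85
tool_pos: [545.2, -157.7, 4.6]
tcp_rot: [135.7, 90.0, 48.7]
ft_force: [-0.1, -0.0, 0.6]
finger_gap: 24.9
```

Call:
{"api": "drive_tool", "payload": {"moves": [0, 0, -0.15, 0, 0, 0, 0, 0, -0.15, 0, 0, 0]}}

```text
time: 10.02
tool_pos: [545.0, -154.7, 4.6]
tcp_rot: [-47.3, 90.0, -134.4]
ft_force: [0.6, -0.8, 0.3]
finger_gap: 25.1
```

Call:
{"api": "drive_tool", "payload": {"moves": [0, 0, -0.15, 0, 0, 0, 0, 0, -0.15, 0, 0, 0]}}

```text
time: 10.18
tool_pos: [544.9, -151.7, 4.6]
tcp_rot: [-163.0, 90.0, 110.0]
ft_force: [-0.2, -0.6, -0.2]
finger_gap: 25.1
```

Call:
{"api": "drive_tool", "payload": {"moves": [0.03, 0, -0.15, 0, 0, 0, 0, 0, -0.15, 0, 0, 0]}}

```text
time: 10.35
tool_pos: [545.0, -149.0, 4.6]
tcp_rot: [50.0, 90.0, -37.1]
ft_force: [-0.8, -2.1, 2.8]
finger_gap: 25.4
```

Call:
{"api": "drive_tool", "payload": {"moves": [0, 0, -0.15, 0, 0, 0, 0, 0, -0.15, 0, 0, 0]}}

```text
time: 10.52
tool_pos: [544.8, -145.9, 4.5]
tcp_rot: [56.2, 90.0, -30.8]
ft_force: [-0.8, -2.4, 3.1]
finger_gap: 25.2
```

Call:
{"api": "drive_tool", "payload": {"moves": [0, 0, -0.15, 0, 0, 0, 0, 0, -0.15, 0, 0, 0]}}

```text
time: 10.68
tool_pos: [544.7, -143.0, 4.5]
tcp_rot: [55.0, 90.0, -32.0]
ft_force: [-1.7, -2.2, 4.8]
finger_gap: 24.7
```

Call:
{"api": "drive_tool", "payload": {"moves": [-0.03, 0, -0.1, 0, 0, 0, 0, 0, -0.1, 0, 0, 0]}}

```text
time: 10.85
tool_pos: [544.3, -140.7, 4.6]
tcp_rot: [-151.0, 90.0, 122.0]
ft_force: [-0.3, -1.5, 2.3]
finger_gap: 25.2
```

Call:
{"api": "drive_tool", "payload": {"moves": [0, 0, -0.1, 0, 0, 0, 0, 0, -0.1, 0, 0, 0]}}

```text
time: 11.02
tool_pos: [544.2, -138.8, 4.6]
tcp_rot: [-107.7, 90.0, 165.2]
ft_force: [0.8, -2.0, 2.1]
finger_gap: 25.1
```

Call:
{"api": "drive_tool", "payload": {"moves": [0, 0, -0.1, 0, 0, 0, 0, 0, -0.1, 0, 0, 0]}}

```text
time: 11.18
tool_pos: [544.1, -137.1, 4.6]
tcp_rot: [-1.0, 90.0, -88.1]
ft_force: [0.6, -5.3, 1.4]
finger_gap: 24.9
```

Call:
{"api": "drive_tool", "payload": {"moves": [0, 0, -0.1, 0, 0, 0, 0, 0, -0.1, 0, 0, 0]}}

```text
time: 11.35
tool_pos: [544.0, -135.8, 4.6]
tcp_rot: [5.6, 89.9, -81.4]
ft_force: [-0.3, -9.2, 0.2]
finger_gap: 25.1
```

Call:
{"api": "drive_tool", "payload": {"moves": [0, 0, 0, 0, 0, 0, 0, 0, 0, 0, 0, 0]}}

```text
time: 11.52
tool_pos: [544.0, -135.8, 4.6]
tcp_rot: [6.2, 89.9, -80.9]
ft_force: [-0.6, -6.4, 0.2]
finger_gap: 24.5
```

Call:
{"api": "drive_tool", "payload": {"moves": [0, 0, 0.1, 0, 0, 0, 0, 0, 0, 0, 0, 0]}}

```text
time: 11.68
tool_pos: [544.0, -135.8, 4.6]
tcp_rot: [-176.7, 90.0, 96.3]
ft_force: [0.2, -1.7, 3.2]
finger_gap: 24.8
```

```bash
python3 -c "
from h import *
plan([545,-176,4.7],3.0)
s=snap('side','s7');t=snap('top','t7')
a=np.vstack([pickle.load(open('pics/t6.pkl','rb'))['image'][150:225,258:340],t['image'][150:225,258:340]])
cv2.imwrite('pics/t7c.png',cv2.resize(a[:,:,::-1],None,fx=4,fy=4,interpolation=cv2.INTER_NEAREST))
a=np.hstack([pickle.load(open('pics/s6.pkl','rb'))['image'][150:230,285:385],s['image'][150:230,285:385]])
cv2.imwrite('pics/s7c.png',cv2.resize(a[:,:,::-1],None,fx=4,fy=4,interpolation=cv2.INTER_NEAREST))
"
```

```text
t 11.68 pos [ 544.  -135.8    4.6] psi 2.97 F [ 0.18 -1.69  3.19] gap 24.8 j [-19.  15. 102.   0.  63. -22.]
  shift cm (tool now) [-0.013 -0.112  4.02 ]  turn deg [-0.03 -0.02  0.  ]
```

View pics/t7c.png

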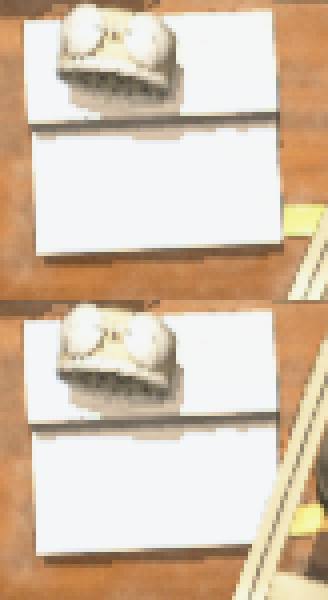

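View pics/s7c.png

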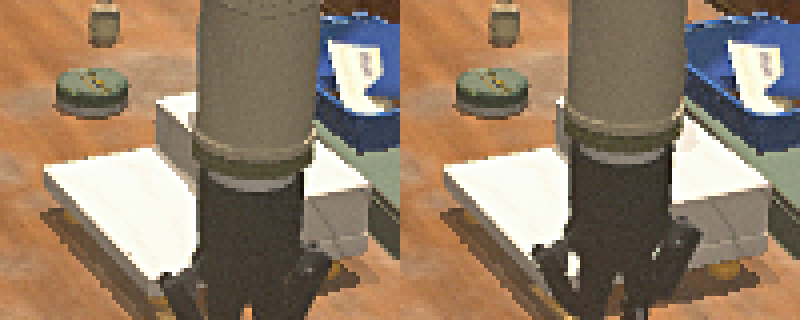

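The riser hasn't moved, and the shim locked when I eased off. I release and retreat.

Call:
{"api": "drive_tool", "payload": {"moves": [-0.03, 0, 0.03, 0, 0, 0, 0, 0, 0, 0, 0, 0]}}

```text
time: 11.95
tool_pos: [543.9, -135.9, 4.6]
tcp_rot: [-152.5, 90.0, 120.4]
ft_force: [1.8, -0.2, -1.3]
finger_gap: 24.9
```

Call:
{"api": "drive_tool", "payload": {"moves": [0, 0, 0, 0, 0, 0, 0, 0, 0, 0, 0, 0, 0, 0, 0, 0, 0, 0, 0, 0, 0, 0, 0, 0, 0, 0, 0, 0, 0, 0], "hand": 4.4}}

```text
time: 12.37
tool_pos: [543.9, -136.1, 4.8]
tcp_rot: [-122.6, 90.0, 150.4]
ft_force: [0.1, 1.0, 0.2]
finger_gap: 44.5
```

```bash
python3 -c "
from h import *
plan([544,-136,4.7],3.0);snap('wrist','w8')"
```

```text
t 12.37 pos [ 543.9 -136.1    4.8] psi 2.98 F [0.13 0.99 0.24] gap 44.5 j [-19.  15. 102.   0.  63. -22.]
  shift cm (tool now) [ 0.011  0.006 -0.011]  turn deg [-0.02 -0.01  0.01]
```

View pics/w8.png

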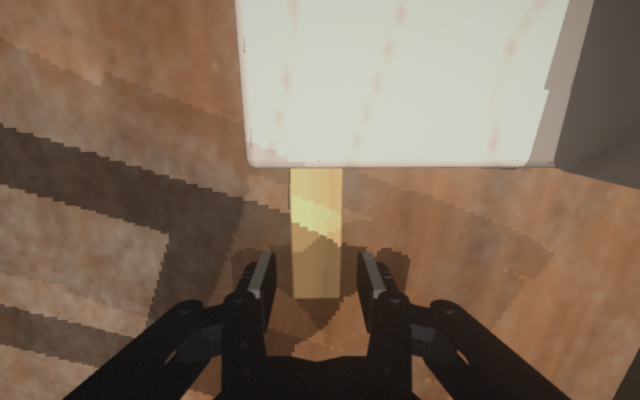

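Call:
{"api": "drive_tool", "payload": {"moves": [-0.5, 0, 0, 0, 0, 0, -1.5, 0, 0, 0, 0, 0, -3, 0, 0, 0, 0, 0, -3, 0, 0, 0, 0, 0, -2, 0, 0, 0, 0, 0, 0, 0, 0, 0, 0, 0, 0, 0, 0, 0, 0, 0]}}

```text
time: 13.0
tool_pos: [545.5, -136.7, 107.2]
tcp_rot: [68.0, 89.8, -19.0]
ft_force: [0.0, 0.6, 0.5]
finger_gap: 43.9
```

Run:
```python
from h import *
w=pickle.load(open('pics/w8.pkl','rb'))
a=ray(w,[[248.5,165],[555,165.5]],44);print(a.round(1))
d=a[1]-a[0]; x=d[:2]/np.hypot(*d[:2]); y=np.array([-x[1],x[0]]); f=a[0,:2]+26*x+26*y; print('foot',f,np.degrees(np.arctan2(x[1],x[0])),np.hypot(*d[:2]))
plan([f[0],f[1],70],3)
snap('wrist','w9')
```

```text
[[517.8 -76.6  44. ]
 [627.2 -71.1  44. ]]
foot [542.49238297 -49.32264162] 2.8730135564778676 109.48991084892013
t 13.0 pos [ 545.5 -136.7  107.2] psi 2.98 F [0.03 0.6  0.47] gap 43.9 j [-19.   7.  99.   0.  74. -22.]
  shift cm (tool now) [ 3.706  0.137 -8.748]  turn deg [-0.02  0.09 -0.22]
```

View pics/w9.png

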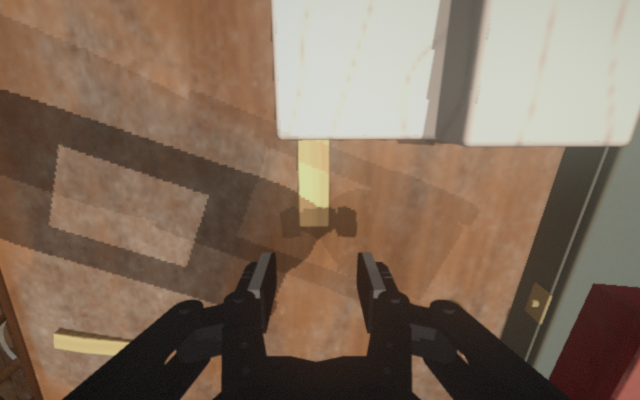

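Run:
```python
from h import *
w=pickle.load(open('pics/w9.pkl','rb'))
c=ray(w,[[276.5,138]],44); print(c.round(1),ray(w,[[440,139]],44).round(1))
print('shim near slab',ray(w,[[298,145],[329,145]],8).round(1),'blunt',ray(w,[[301,227],[329,227]],12).round(1))
```

```text
[[516.4 -76.9  44. ]] [[629.4 -71.8  44. ]]
shim near slab [[529.5 -85.    8. ]
 [554.8 -83.7   8. ]] blunt [[ 534.6 -155.5   12. ]
 [ 559.2 -154.3   12. ]]
```

Call:
{"api": "drive_tool", "payload": {"moves": [0, 0, -2.9, 0, 0, 0, 0, 0.04, -2.9, 0, 0, 0, 0, 0, -2.9, 0, 0, 0, 1.5, 0, 0, 0, 0, 0, 1.5, 0, 0, 0, 0, 0, 1, 0, 0, 0, 0, 0, 0, 0, 0, 0, 0, 0, 0, 0, 0, 0, 0, 0, 0, 0, 0, 0, 0, 0], "hand": 0}}

```text
time: 13.8
tool_pos: [540.0, -49.6, 65.0]
tcp_rot: [-109.0, 90.0, 164.0]
ft_force: [-0.3, 0.3, 0.2]
finger_gap: -0.1
```

```bash
python3 -c "
from h import *
plan([541.5,-49.5,44],3.0)
s=snap('side','s10')
plan([541.5,-49.5,44],3.0)
cv2.imwrite('pics/s10c.png',cv2.resize(s['image'][130:270,250:430][:,:,::-1],None,fx=4,fy=4,interpolation=cv2.INTER_CUBIC))"
```

```text
t 13.8 pos [540.  -49.6  65. ] psi 2.94 F [-0.29  0.31  0.16] gap -0.1 j [-11.   7. 104.   0.  69. -14.]
  shift cm (tool now) [ 2.099  0.154 -0.007]  turn deg [-0.06 -0.01  0.02]
t 13.85 pos [540.4 -49.7  65.5] psi 2.94 F [-0.71  0.08  0.81] gap -0.1 j [-11.   7. 104.   0.  69. -14.]
  shift cm (tool now) [ 2.149  0.112 -0.019]  turn deg [-0.06  0.01 -0.04]
```

View pics/s10c.png

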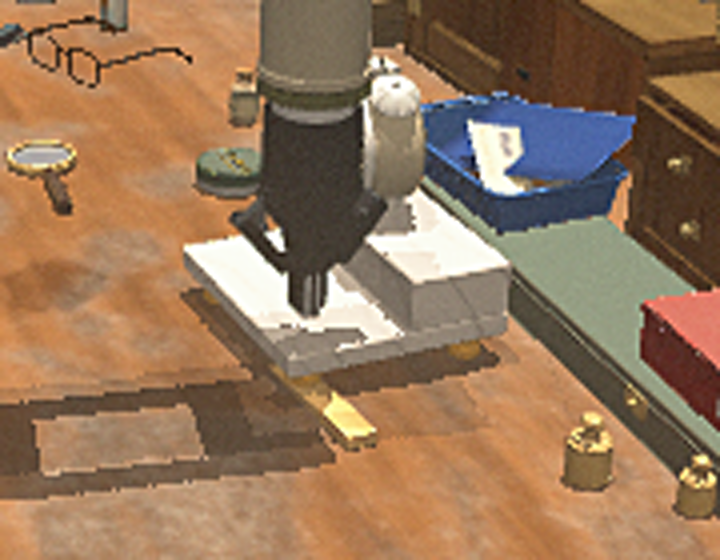

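The shim lies flat under the worn foot (around (325,400) in the crop), with the closed fingers above the corner. Now the press.

Call:
{"api": "drive_tool", "payload": {"moves": [0.7, 0.1, 0, 0, 0, 0, 0.7, 0, 0, 0, 0, 0, 0.3, 0, 0, 0, 0, 0, 0, 0, 0, 0, 0, 0]}}

```text
time: 14.18
tool_pos: [540.0, -49.2, 46.5]
tcp_rot: [-104.2, 89.9, 168.8]
ft_force: [-0.4, -0.1, -0.4]
finger_gap: -0.3
```

Call:
{"api": "drive_tool", "payload": {"moves": [0.1, 0, 0, 0, 0, 0, 0, 0, 0, 0, 0, 0]}}

```text
time: 14.35
tool_pos: [540.9, -49.2, 46.8]
tcp_rot: [-118.0, 90.0, 155.0]
ft_force: [0.1, -0.3, -0.3]
finger_gap: 0.0
```

Call:
{"api": "drive_tool", "payload": {"moves": [0.1, 0, 0, 0, 0, 0, 0, 0, 0, 0, 0, 0]}}

```text
time: 14.52
tool_pos: [541.1, -49.2, 46.0]
tcp_rot: [80.3, 90.0, -6.7]
ft_force: [-0.1, -0.4, -0.8]
finger_gap: -0.0
```

Call:
{"api": "drive_tool", "payload": {"moves": [0.05, 0, 0, 0, 0, 0, 0, 0, 0, 0, 0, 0]}}

```text
time: 14.68
tool_pos: [541.0, -49.3, 45.5]
tcp_rot: [78.6, 90.0, -8.5]
ft_force: [-0.4, -0.6, 0.1]
finger_gap: 0.0
```

Call:
{"api": "drive_tool", "payload": {"moves": [0.05, 0, 0, 0, 0, 0, 0, 0, 0, 0, 0, 0]}}

```text
time: 14.85
tool_pos: [540.9, -49.2, 44.9]
tcp_rot: [-175.8, 90.0, 97.2]
ft_force: [-0.5, -0.2, 0.0]
finger_gap: 0.0
```

Call:
{"api": "drive_tool", "payload": {"moves": [0.05, 0, 0, 0, 0, 0, 0, 0, 0, 0, 0, 0]}}

```text
time: 15.02
tool_pos: [540.9, -49.2, 44.3]
tcp_rot: [-98.9, 90.0, 174.1]
ft_force: [0.1, -0.1, 0.2]
finger_gap: 0.1
```

Call:
{"api": "drive_tool", "payload": {"moves": [0.05, 0, 0, 0, 0, 0, 0, 0, 0, 0, 0, 0]}}

```text
time: 15.18
tool_pos: [541.0, -49.2, 44.1]
tcp_rot: [74.5, 90.0, -12.5]
ft_force: [-0.5, 0.1, 2.3]
finger_gap: 0.0
```

Call:
{"api": "drive_tool", "payload": {"moves": [0.03, 0, 0, 0, 0, 0, 0, 0, 0, 0, 0, 0]}}

```text
time: 15.35
tool_pos: [541.0, -49.3, 44.0]
tcp_rot: [56.6, 90.0, -30.4]
ft_force: [-2.5, -0.6, 5.1]
finger_gap: 0.0
```

Call:
{"api": "drive_tool", "payload": {"moves": [0.03, 0, 0, 0, 0, 0, 0, 0, 0, 0, 0, 0]}}

```text
time: 15.52
tool_pos: [541.1, -49.3, 44.1]
tcp_rot: [63.2, 90.0, -23.9]
ft_force: [-4.4, -0.0, 7.4]
finger_gap: 0.1
```

Call:
{"api": "drive_tool", "payload": {"moves": [0.03, 0, 0, 0, 0, 0, 0, 0, 0, 0, 0, 0]}}

```text
time: 15.68
tool_pos: [541.1, -49.3, 44.0]
tcp_rot: [58.1, 90.0, -28.9]
ft_force: [-6.2, 0.6, 11.1]
finger_gap: 0.3
```

Call:
{"api": "drive_tool", "payload": {"moves": [0, 0, 0, 0, 0, 0, 0, 0, 0, 0, 0, 0, 0, 0, 0, 0, 0, 0, 0, 0, 0, 0, 0, 0, 0, 0, 0, 0, 0, 0]}}

```text
time: 16.1
tool_pos: [541.1, -49.3, 44.0]
tcp_rot: [48.2, 90.0, -38.9]
ft_force: [-4.9, 1.1, 11.4]
finger_gap: -0.3
```

Call:
{"api": "drive_tool", "payload": {"moves": [-0.1, 0, 0, 0, 0, 0, -0.2, 0, 0, 0, 0, 0, -1, 0, 0, 0, 0, 0, -3, 0, 0, 0, 0, 0, -3, 0, 0, 0, 0, 0, 0, 0, 3.5, 0, 0, 0, 0, 0, 3.5, 0, 0, 0, 0, 0, 3.5, 0, 0, 0, 0, 0, 3.5, 0, 0, 0, 0, 0, 3, 0, 0, 0, 0, 0, 0, 0, 0, 0, 0, 0, 0, 0, 0, 0]}}

```text
time: 17.1
tool_pos: [549.7, -220.7, 116.5]
tcp_rot: [68.3, 90.0, -18.8]
ft_force: [0.0, 0.1, -0.7]
finger_gap: -0.0
```

Run:
```python
from h import *
plan([541.5,-49.5,44],3.0)
s=snap('side','s11');t=snap('top','t11');w=snap('wrist','w11')
t0=pickle.load(open('pics/top0.pkl','rb'));s0=pickle.load(open('pics/side0.pkl','rb'))
a=np.hstack([t0['image'][140:230,190:345],t['image'][140:230,190:345]])
cv2.imwrite('pics/t11c.png',cv2.resize(a[:,:,::-1],None,fx=2.5,fy=2.5,interpolation=cv2.INTER_CUBIC))
cv2.imwrite('pics/s11c.png',cv2.resize(s['image'][150:250,285:400][:,:,::-1],None,fx=6,fy=6,interpolation=cv2.INTER_CUBIC))
for n,A,B,(r0,r1,c0,c1) in(('top',t0,t,(148,214,262,332)),('side',s0,s,(165,222,292,370))):
    f,g=[cv2.cvtColor(X['image'][r0:r1,c0:c1],cv2.COLOR_RGB2GRAY).astype(np.float32) for X in(A,B)]
    print(n,cv2.phaseCorrelate(f,g),abs(f-g).mean())
```

```text
t 17.1 pos [ 549.7 -220.7  116.5] psi 2.81 F [ 0.01  0.15 -0.66] gap -0.0 j [-27.  11.  94.   0.  75. -30.]
  shift cm (tool now) [ 7.2520e+00  1.5000e-02 -1.7142e+01]  turn deg [-0.19  0.01 -0.03]
top ((0.002521068094374357, -0.03746738583482312), 0.8997026023305492) 4.4411254
side ((-0.24801591817316648, -0.15690459058754058), 0.531133740345637) 29.486506
```

View pics/t11c.png

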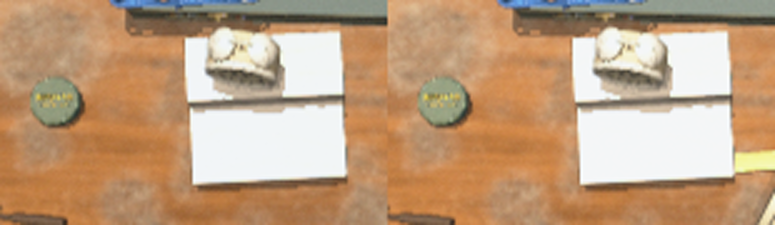

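View pics/s11c.png

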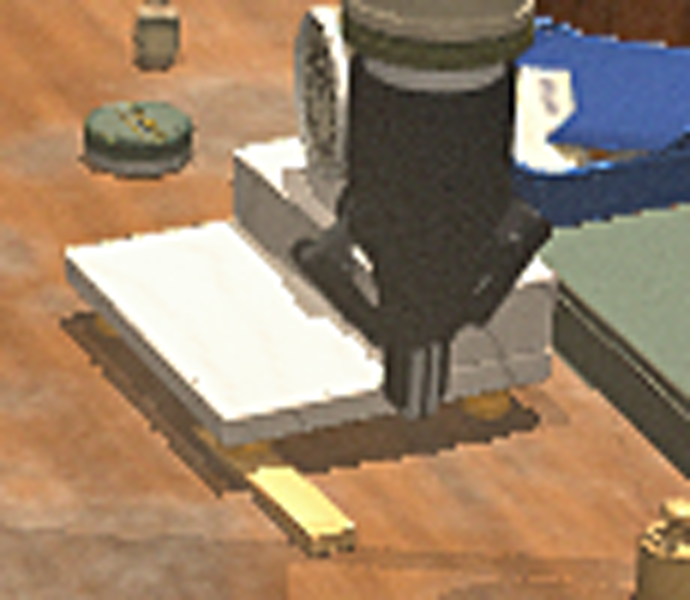

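View pics/w11.png

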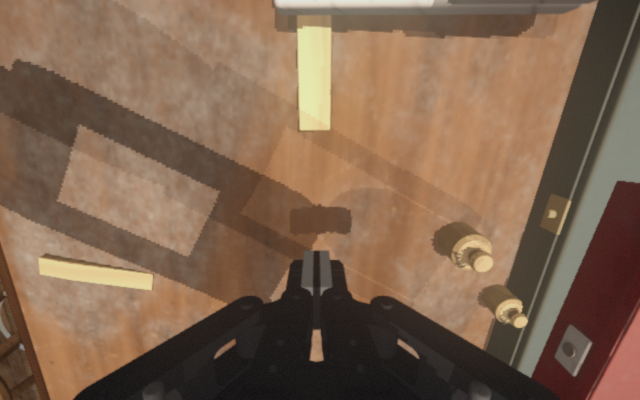

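Run:
```python
from h import *
w=pickle.load(open('pics/w11.pkl','rb'))
print('blunt',ray(w,[[299,131],[330,131]],12).round(1),'slab edge',ray(w,[[276,7]],44).round(1))
r.hand_in()
```

```text
blunt [[ 533.4 -155.9   12. ]
 [ 558.9 -154.6   12. ]] slab edge [[518.1 -78.4  44. ]]
the job is handed in; nothing more can be done
```

The shim is under the worn foot and carrying load, the corner press held at about 11 N, and the job is handed in at about 17 s.

- **Shim choice:** I took the largest of the three pale sticks, which measured 140 mm long.
- **Insertion:** I slid it thin end first from the riser's right side. It bit with about 50 mm past the foot's near edge. The push peaked at about 9 N and settled to about 6 N. I then eased off; the shim stayed locked, and I let go.
- **Press:** With closed fingers I pressed the corner over that foot at about 11 N for roughly 0.4 s. The fingertip height stayed at 44 mm, so nothing gave way.

**Last checks**
- The top view shows the riser and clock shifted less than 0.05 px (about 0.2 mm) from the start.
- The shim lies flat, its blunt end within 1–2 mm of where I left it, centred on the foot's line to within a few mm.
- The arm is clear and touching nothing.

**Checks that disagreed or ran high**
- The side-view image comparison was no use, because the arm was in the way in both pictures.
- The cameras disagreed on the foot's position by 3 to 5 mm. I settled this by measuring the shim against the slab corner in a single wrist picture.
- The press came with about 5–6 N of sideways force, but the riser did not slide.
- The brief 9 N peak was more than the "few newtons" asked for. I estimate the upward push stayed under the 8 N tipping limit, but I did not measure it directly.

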